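# Put the underglaze jars back in their swatch caddy

## Task

Tidy up the underglazes after the class: put the four white-lidded jars into the divided wooden caddy, each one standing upright on the floor of the cup whose swatch tile shows its colour; set them down rather than dropping them in, and do not tip any over. The blue and the red jar with black lids are glazes that only look alike: leave both standing where they are.

Things in the scene. Friction and masses are not known exactly. Their poses are not given: they have to be found in the camera images.
- jar_blue: Underglaze jar, WHITE screw lid: upright round pot of cobalt blue paint, 44 mm in diameter, white label band, white lid 47 mm in diameter from 44 to 60 mm height with a 31 mm cobalt blue dab on top. Overall 60 mm tall, 80 to 150 g, loose, stands on the table. Origin: centre of the underside; z up along the jar. Grip it across the lid.
- jar_red: Underglaze jar, WHITE screw lid: upright round pot of brick red paint, 44 mm in diameter, white label band, white lid 47 mm in diameter from 44 to 60 mm height with a 31 mm brick red dab on top. Overall 60 mm tall, 80 to 150 g, loose, stands on the table. Origin: centre of the underside; z up along the jar. Grip it across the lid.
- jar_yellow: Underglaze jar, WHITE screw lid: upright round pot of bright yellow paint, 44 mm in diameter, white label band, white lid 47 mm in diameter from 44 to 60 mm height with a 31 mm bright yellow dab on top. Overall 60 mm tall, 80 to 150 g, loose, stands on the table. Origin: centre of the underside; z up along the jar. Grip it across the lid.
- jar_green: Underglaze jar, WHITE screw lid: upright round pot of leaf green paint, 44 mm in diameter, white label band, white lid 47 mm in diameter from 44 to 60 mm height with a 31 mm leaf green dab on top. Overall 60 mm tall, 80 to 150 g, loose, stands on the table. Origin: centre of the underside; z up along the jar. Grip it across the lid.
- cup_blue: White square cup fixed in the wooden caddy; cobalt blue swatch tile covers its floor. Well 64 x 64 mm, walls 3 mm. Origin: centre of the cup's underside, 6 mm above the table; inner floor 6 mm and rim 24 mm above the origin; x, y along the sides. The 4 cups stand 2 by 2 in any order, centres 90 mm apart. Caddy: fixed tray 190 x 190 mm, walls 28 mm high above the table.
- cup_red: White square cup fixed in the wooden caddy; brick red swatch tile covers its floor. Well 64 x 64 mm, walls 3 mm. Origin: centre of the cup's underside, 6 mm above the table; inner floor 6 mm and rim 24 mm above the origin; x, y along the sides. The 4 cups stand 2 by 2 in any order, centres 90 mm apart. Caddy: fixed tray 190 x 190 mm, walls 28 mm high above the table.
- cup_yellow: White square cup fixed in the wooden caddy; bright yellow swatch tile covers its floor. Well 64 x 64 mm, walls 3 mm. Origin: centre of the cup's underside, 6 mm above the table; inner floor 6 mm and rim 24 mm above the origin; x, y along the sides. The 4 cups stand 2 by 2 in any order, centres 90 mm apart. Caddy: fixed tray 190 x 190 mm, walls 28 mm high above the table.
- cup_green: White square cup fixed in the wooden caddy; leaf green swatch tile covers its floor. Well 64 x 64 mm, walls 3 mm. Origin: centre of the cup's underside, 6 mm above the table; inner floor 6 mm and rim 24 mm above the origin; x, y along the sides. The 4 cups stand 2 by 2 in any order, centres 90 mm apart. Caddy: fixed tray 190 x 190 mm, walls 28 mm high above the table.
- glaze_blue: Look-alike that does not belong: cobalt blue GLAZE jar with a BLACK screw lid (with a cobalt blue dab on top) and a brown label band; same shape and size as the underglaze jars (44 mm pot, 47 mm lid, 60 mm tall), loose on the table. Origin: centre of the underside; z up.
- glaze_red: Look-alike that does not belong: brick red GLAZE jar with a BLACK screw lid (with a brick red dab on top) and a brown label band; same shape and size as the underglaze jars (44 mm pot, 47 mm lid, 60 mm tall), loose on the table. Origin: centre of the underside; z up.
There are look-alikes about, which are no part of the job. What is shaped like the glaze_red but pink is not meant.

How it is judged (in metres and radians):
At the end, for the whole second after the job is handed in: Each white-lidded jar stands in the cup of its colour: within 16 mm of its centre line, on its inner floor (under 10 mm above the cup's origin), upright to 0.1 rad, slower than 0.02 m/s. Both black-lidded jars stand at rest, upright to 0.1 rad, under 30 mm from their start (horizontal distance between jar_blue and cup_blue below 0.016 m and z of jar_blue in the frame of cup_blue below 0.01 m and angle between each of jar_blue, jar_red, jar_yellow, jar_green, glaze_blue, glaze_red's own z axis and vertical below 0.1 rad and linear speed of each of jar_blue, jar_red, jar_yellow, jar_green, glaze_blue, glaze_red below 0.02 m/s and horizontal distance between jar_red and cup_red below 0.016 m and z of jar_red in the frame of cup_red below 0.01 m and horizontal distance between jar_yellow and cup_yellow below 0.016 m and z of jar_yellow in the frame of cup_yellow below 0.01 m and horizontal distance between jar_green and cup_green below 0.016 m and z of jar_green in the frame of cup_green below 0.01 m and distance of each of glaze_blue, glaze_red from where it was at the start of the episode below 0.03 m); the robot touches nothing.
It fails at once if a black-lidded glaze jar is carried off or pushed away (30 mm or more) (distance of any of glaze_blue, glaze_red from where it was at the start of the episode above 0.03 m).
It fails at once if a jar is tipped over (more than 0.7 rad) (angle between any of jar_blue, jar_red, jar_yellow, jar_green, glaze_blue, glaze_red's own z axis and vertical above 0.7 rad).
It fails at once if a jar is dropped: it falls freely with its underside more than 40 mm above the table (28 mm above a cup's floor) ((height (world z) of jar_blue above 0.04 m and contact force between jar_blue and anything else below 0.005 N) or (height (world z) of jar_red above 0.04 m and contact force between jar_red and anything else below 0.005 N) or (height (world z) of jar_yellow above 0.04 m and contact force between jar_yellow and anything else below 0.005 N) or (height (world z) of jar_green above 0.04 m and contact force between jar_green and anything else below 0.005 N) or (height (world z) of glaze_blue above 0.04 m and contact force between glaze_blue and anything else below 0.005 N) or (height (world z) of glaze_red above 0.04 m and contact force between glaze_red and anything else below 0.005 N)).
It also fails if it takes over 99 s, if anything falls off the work surface, if the arm or the gripper's body presses on something with over 40 N, if the wrist force passes 120 N, or if a joint passes its speed limit or range.

## Robot

A 6-joint arm with a two-finger parallel gripper is mounted at the origin on the work surface. World frame = base frame: x ahead of the robot, y to its left, z up, the work surface at z = 0. Lengths are in m, angles in degrees, forces in N, time in s.
With the tool pointing down it reaches from about 0.3 to 0.75 m from the base axis. Payload 8.5 kg.
Tool frame: the origin (TCP) lies at the very end of the fingers, on their centre line; the grasp point (between the pads) lies 19 mm behind it (env.tcp_to_grasp is the distance from the TCP to the grasp point, in m); z points along the fingers, y is the line along which they close (so a half turn about z gives the same grasp; the last joint's range is limited). The gripper opens to 85 mm and grips with 20 to 120 N. Pads are 22 mm wide; open, the fingers measure 114 mm over their backs; the gripper's body (76 mm by 85 mm) begins 54 mm behind the grasp point. The pads swing forward as they close: fully open they stand 13 mm farther back than shut.
Start: joints at [61.404, 21.807, 74.336, -0, 83.858, -12.336], TCP at [0.154, 0.528, 0.231] pointing down, gripper open.
Joint ranges: [-178.18, 178.18], [-50.72, 133.34], [12.68, 142.11], [-81.47, 261.47], [9.98, 163.14], [-165.26, 165.26]. Speed limits (degrees/s): [136.94, 136.94, 180, 180, 180, 180].

## Interface

Orientations are given as a 3x3 rotation matrix whose columns are the frame's x, y, z axes.
In Python, from rig import status, get_image, env gives the robot as it stands.
- The arm moves only by the shell command python3 -m handwheel 'ROWS' [FORCE]. ROWS is text: rows parted by semicolons, each of 7 numbers parted by spaces: the shift along the world's x, y, z in cm, then the turn, a rotation vector about the world's x, y, z in degrees, then the opening, from 0 (shut) to 1 (fully open). In form: dx dy dz wx wy wz gripper; .... A call has 1 to 8 rows; each row is the pose to reach, as a shift and turn from the pose commanded when the call began; what a row does not reach only later rows make up. A row lasts 1/12 s, in which the tool goes at most 41.7 mm and 7.16 degrees, less where a joint would pass 70% of its speed; a pose out of reach is approached as far as the arm can. A call with a gripper value outside its range is refused whole. The fingers move at their own pace and stop on an object; FORCE is the grip in N (left out, the last holds). Time passes only in rows, so rows that repeat a pose let the fingers close. It gives the time, the measured TCP pose, the force, the opening and the grip force at its end, in the units of the state.
- status.observe(): the state, without advancing time (a new reading comes with each control period).
- get_image(name): name is "scene" or "top" or "wrist"; returns a dict with "color" (400x640x3 uint8, red, green, blue), "vertical_fov" (degrees; the focal length in pixels is half the picture's height over the tangent of half this angle, whatever the lens; pixels are square), "cx", "cy" (the principal point, pixels), "k1" (the pictures are not rectified: a ray, as slopes to the right and down, at radius r is drawn at 1 + k1 r^2 times it, then the intrinsics apply), "xyz" and "orientation" of the camera in the world. Camera axes: x right, y down, z forward; pixel columns grow to the right and rows downward; lengths in m; the calibration is good to about 2 mm. A picture is of the moment at which its call begins. There is no depth.
- env.close_job(): hands the job in; it is judged then, once.
The state is a dict: "time_s": time; "q": joint angles; "qvel": joint speeds; "joint_efforts": joint torques, N m; "position": TCP position; "tool_rot": TCP orientation; "ft_force": force on the tool from outside, world axes, zero at the start; "wrist_torque": the same for the moment, N m; "grip_width": finger opening in m; "gripper_force": force on a finger pad.
Only numpy, scipy, OpenCV 4.12 (cv2) and the standard library are available. Lean on these libraries where they do the work, as an engineer would, in place of code of your own. Each camera call takes 0.05 s, during which the arm holds its last target. There are 200 camera calls.

## Working session

There is one attempt and no reset: what is moved stays moved. The work goes in short steps, Python scripts to look and compute and a shell command to move; the robot and the scene stay as the last step left them, time stands still between calls to the robot, and variables do not carry over. Pictures are saved under pics/ and viewed, at most 14 in all, crops included, and the job is handed in when it is done.

```bash
mkdir -p pics; ls; python3 - <<'E'
from rig import status,get_image,env
import cv2,json
for n in("top","scene"):
    d=get_image(n); cv2.imwrite(f"pics/{n}0.png",d["color"][:,:,::-1]); print(n,{k:v for k,v in d.items() if k!="color"})
s=status.observe();print(s["position"],s["tool_rot"],s["grip_width"],s["time_s"],env.tcp_to_grasp)
E
```

```text
pics
top {'vertical_fov': 44.922761224681615, 'cx': 321.13000062653464, 'cy': 204.40160881549056, 'k1': 0.03393410911303741, 'xyz': array([3.07337029e-01, 9.10241959e-04, 1.34356569e+00]), 'orientation': array([[ 0.00994767, -0.99206726,  0.12531399],
       [-0.99991055, -0.00874836,  0.01011714],
       [-0.00894059, -0.12540342, -0.99206555]])}
scene {'vertical_fov': 52.00808798076525, 'cx': 314.9630265362457, 'cy': 203.95867081625116, 'k1': -0.0808149870417688, 'xyz': array([0.90502845, 0.4884367 , 0.84832993]), 'orientation': array([[-0.75083126,  0.50332305, -0.42768952],
       [ 0.66034293,  0.58588475, -0.46977258],
       [ 0.0141294 , -0.63514168, -0.77226641]])}
[0.15388981 0.52776168 0.23078194] [[-9.59994086e-01  2.80019651e-01 -5.91158871e-04]
 [ 2.80020164e-01  9.59993446e-01 -1.13599786e-03]
 [ 2.49406918e-04 -1.25608763e-03 -9.99999180e-01]] 0.08556027700450211 0.1 0.0187
```

View pics/top0.png

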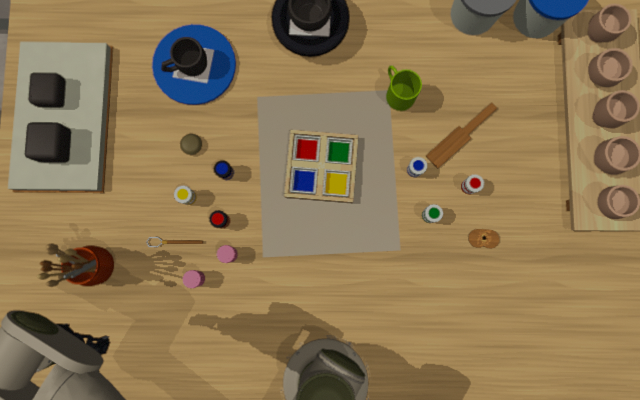

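View pics/scene0.png

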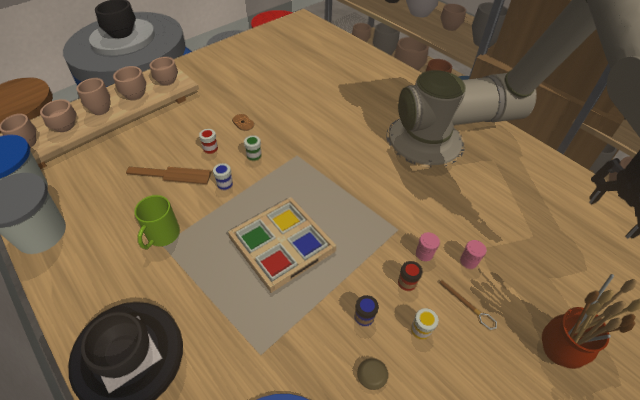

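Candidates in the top view:
- **White lids:** blue (418,166), red (475,184), green (434,213), yellow (183,195).
- **Black lids, not wanted:** blue (223,170), red (219,219).
- **Pink pots, not wanted:** (227,254) and (193,279).
- **Cups:** red (307,149), green (339,151), blue (304,181), yellow (337,183).

I'll choose the white lids, measure them, and check them in one crop.

```bash
cat > h.py <<'E'
import cv2,numpy as np
from rig import status,get_image,env
def ray(d,u,v,z):
    f=200/np.tan(np.radians(d["vertical_fov"]/2))
    p=np.array([(u-d["cx"])/f,(v-d["cy"])/f]); s=p.copy()
    for _ in range(20): s=p/(1+d["k1"]*(s@s))
    r=d["orientation"]@np.array([s[0],s[1],1.]); c=d["xyz"]
    return c+r*(z-c[2])/r[2]
R={"red":[(0,6),(174,180)],"yellow":[(22,32)],"green":[(50,80)],"blue":[(108,125)]}
def blobs(d,col,amin=15,box=None):
    hsv=cv2.cvtColor(d["color"],cv2.COLOR_RGB2HSV); m=0
    for a,b in R[col]: m=m|cv2.inRange(hsv,(a,170,70),(b,255,255))
    n,_,st,ce=cv2.connectedComponentsWithStats(m)
    return [(ce[i],st[i]) for i in range(1,n) if st[i][4]>=amin]
E
python3 - <<'E'
from h import *
d=get_image("top"); im=d["color"]
for c in R:
    for ce,st in blobs(d,c):
        u,v=ce
        if 150<u<520 and 120<v<290:
            z=.012 if 285<u<357 else .06
            print(c,ce.round(1),st.tolist(),ray(d,u,v,z).round(4)[:2])
a=cv2.resize(im[140:240,160:260],(400,400),interpolation=3);b=cv2.resize(im[140:240,400:500],(400,400),interpolation=3)
cv2.imwrite("pics/crop.png",np.hstack([a,b])[:,:,::-1])
E
```

```text
red [306.3 149. ] [296, 139, 21, 20, 353] [0.6324 0.0577]
red [474.8 182.6] [470, 178, 10, 10, 79] [ 0.5319 -0.3963]
red [217.2 218.5] [211, 213, 13, 12, 124] [0.4292 0.2908]
yellow [335.8 183.1] [326, 173, 21, 21, 392] [ 0.5359 -0.0257]
yellow [182.3 193.7] [178, 189, 10, 10, 83] [0.4952 0.3864]
green [339.2 151.7] [331, 143, 18, 19, 290] [ 0.6253 -0.0349]
green [433.7 212.6] [429, 208, 10, 10, 73] [ 0.4501 -0.2855]
blue [418. 165.] [414, 161, 9, 9, 69] [ 0.5787 -0.2458]
blue [221.5 168. ] [216, 163, 12, 11, 110] [0.5662 0.2841]
blue [303.5 180.7] [294, 171, 20, 20, 353] [0.5419 0.0643]
```

View pics/crop.png

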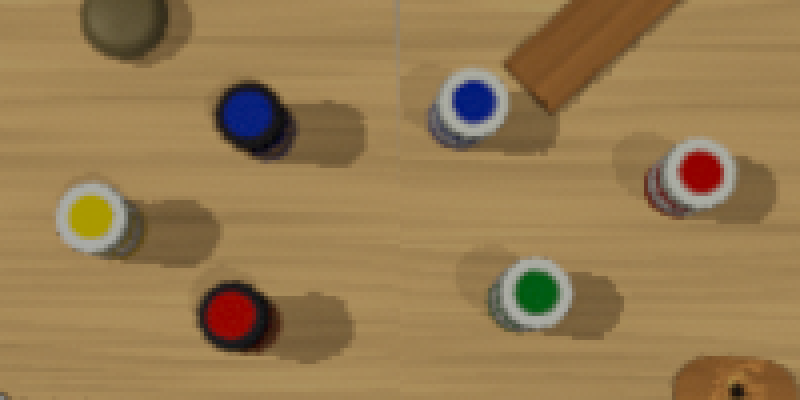

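The crop confirms it: the white-lidded yellow jar is at (91,217), with blue (474,101), red (701,172) and green (536,292) in the right panel. The black-lidded glazes are at (247,115) and (232,315). I'll do yellow first.

```bash
python3 -m handwheel '1 -0.4 0 0 0 0 1; 3.5 -1.5 0 0 0 0 1; 6.5 -2.7 0 0 0 0 1; 9.5 -4 0 0 0 0 1; 12.5 -5.2 0 0 0 0 1; 15.5 -6.5 0 0 0 0 1; 18.5 -7.7 0 0 0 0 1; 21.5 -9 0 0 0 0 1' 60
python3 -m handwheel '3 -1.2 -1 0 0 0 1; 6 -2.5 -3 0 0 0 1; 9 -3.7 -5 0 0 0 1; 11.5 -4.7 -7 0 0 0 1; 12.6 -5.2 -9 0 0 0 1; 12.6 -5.2 -10 0 0 0 1; 12.6 -5.2 -10 0 0 0 1; 12.6 -5.2 -10 0 0 0 1'
python3 - <<'E'
from h import *
d=get_image("wrist"); cv2.imwrite("pics/w1.png",d["color"][:,:,::-1])
print(status.observe()["position"])
for ce,st in blobs(d,"yellow"): print(ce,st[4],ray(d,*ce,.06))
E
```

```text
time_s: 0.82
position: [0.3709, 0.4366, 0.2312]
tool_rot: [[-0.96, 0.28, -0.0], [0.28, 0.96, -0.0], [0.0, -0.0, -1.0]]
ft_force: [-0.5, -0.1, 0.1]
grip_width: 0.0856
gripper_force: 0.0
time_s: 1.48
position: [0.4945, 0.3861, 0.1316]
tool_rot: [[-0.96, 0.28, -0.001], [0.28, 0.96, -0.0], [0.0, -0.0, -1.0]]
ft_force: [0.2, 1.6, -0.1]
grip_width: 0.0853
gripper_force: 0.0
[0.49459092 0.3865624  0.13252232]
[320.83217666 209.97097792] 1585 [0.49441147 0.38802478 0.06      ]
```

View pics/w1.png

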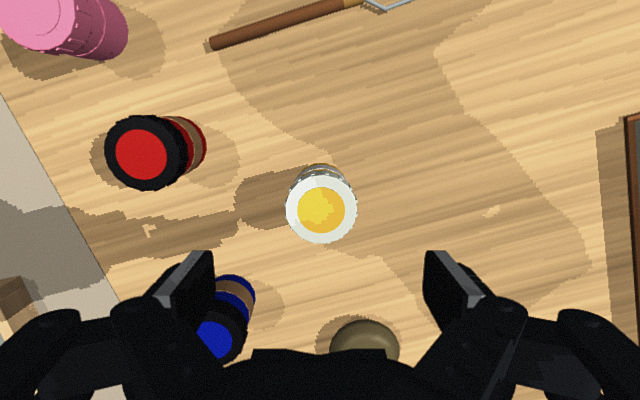

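The wrist view agrees with the top view to within 1.5 mm: yellow dab at (321,210), fingers clear of the neighbours. Descend, grip and lift.

```bash
python3 -m handwheel '0 0.1 -2 0 0 0 1; 0 0.1 -4.5 0 0 0 1; 0 0.1 -7 0 0 0 1; 0 0.1 -9 0 0 0 1; 0 0.1 -9.8 0 0 0 1; 0 0.1 -9.8 0 0 0 1; 0 0.1 -9.8 0 0 0 0; 0 0.1 -9.8 0 0 0 0'
python3 -m handwheel '0 0 0 0 0 0 0;0 0 0 0 0 0 0;0 0 0 0 0 0 0;0 0 0 0 0 0 0;0 0 0 0 0 0 0;0 0 0 0 0 0 0;0 0 0 0 0 0 0;0 0 0 0 0 0 0'
```

```text
time_s: 2.2
position: [0.4957, 0.3877, 0.0353]
tool_rot: [[-0.96, 0.28, 0.003], [0.28, 0.96, 0.001], [-0.002, 0.002, -1.0]]
ft_force: [0.9, 0.7, -0.3]
grip_width: 0.0638
gripper_force: 0.0
time_s: 2.87
position: [0.4956, 0.3874, 0.0352]
tool_rot: [[-0.96, 0.28, 0.002], [0.28, 0.96, 0.001], [-0.002, 0.002, -1.0]]
ft_force: [-0.8, -1.3, 7.5]
grip_width: 0.045
gripper_force: 60.7
```

```bash
python3 -m handwheel '0 0 0.5 0 0 0 0; 0 0 1.5 0 0 0 0; 0 0 3 0 0 0 0; 0 0 5 0 0 0 0; 0 0 7 0 0 0 0; 0 0 9 0 0 0 0; 0 0 10 0 0 0 0; 0 0 10 0 0 0 0'
python3 -m handwheel '0 -1 0 0 0 0 0; 0.3 -3.5 0 0 0 0 0; 0.6 -6.5 0 0 0 0 0; 0.9 -9.5 0 0 0 0 0; 1.2 -12.5 0 0 0 0 0; 1.5 -15.5 0 0 0 0 0; 1.8 -18.5 0 0 0 0 0; 2.1 -21.5 0 0 0 0 0'
python3 -m handwheel '0.3 -3 0 0 0 0 0; 0.6 -6 0 0 0 0 0; 0.9 -9 0 0 0 0 0; 1.2 -12 0 0 0 0 0; 1.5 -15 0 0 0 0 0; 1.8 -17.5 0 0 0 0 0; 1.9 -19.2 0 0 0 0 0; 1.9 -19.8 0 0 0 0 0'
python3 -m handwheel '0 0 0 0 0 0 0; 0 0 0 0 0 0 0'
python3 - <<'E'
from h import *
d=get_image("wrist"); cv2.imwrite("pics/w2.png",d["color"][:,:,::-1])
print(status.observe()["position"])
for c in R:
  for ce,st in blobs(d,c,300): print(c,ce,st,ray(d,*ce,.012))
E
```

```text
time_s: 3.53
position: [0.4959, 0.3875, 0.1364]
tool_rot: [[-0.96, 0.28, 0.005], [0.28, 0.96, 0.002], [-0.004, 0.004, -1.0]]
ft_force: [0.4, 0.2, -1.3]
grip_width: 0.0453
gripper_force: 61.4
time_s: 4.2
position: [0.5149, 0.1699, 0.1319]
tool_rot: [[-0.96, 0.28, -0.003], [0.28, 0.96, -0.0], [0.003, -0.001, -1.0]]
ft_force: [1.2, 0.6, -1.1]
grip_width: 0.0449
gripper_force: 61.5
time_s: 4.87
position: [0.5342, -0.0286, 0.1319]
tool_rot: [[-0.959, 0.283, -0.002], [0.283, 0.959, 0.0], [0.002, -0.001, -1.0]]
ft_force: [-0.3, -0.2, -1.4]
grip_width: 0.0453
gripper_force: 61.5
time_s: 5.03
position: [0.5343, -0.0255, 0.1326]
tool_rot: [[-0.96, 0.28, -0.002], [0.28, 0.96, 0.001], [0.002, 0.0, -1.0]]
ft_force: [-0.1, 0.6, -1.4]
grip_width: 0.0452
gripper_force: 61.5
[ 0.53444909 -0.02512147  0.13284587]
red [451.92814815 269.14592593] [ 410  243   75   56 2700] [0.6283192  0.06285553 0.012     ]
yellow [295.25723473 173.75562701] [276 153  62  52 311] [ 0.51483865 -0.03830666  0.012     ]
blue [434.48248028 167.79453311] [ 393  125   82   87 5451] [0.54041963 0.06585972 0.012     ]
blue [ 37.33967047 344.04309252] [ 20 331  41  31 789] [ 0.59678294 -0.30120273  0.012     ]
```

View pics/w2.png

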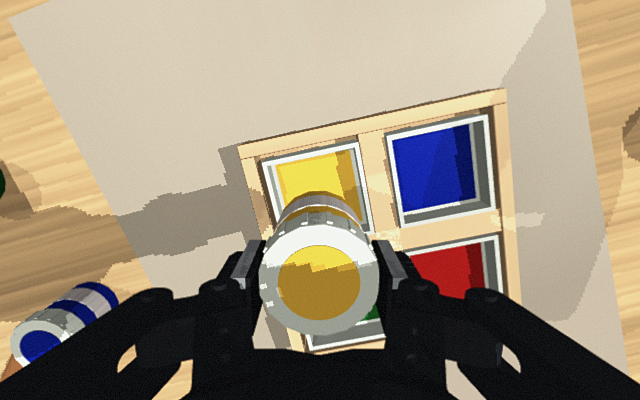

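The jar hangs upright at (320,270), over the yellow cup. Lower it gently.

```bash
python3 -m handwheel '0.1 0 -1 0 0 0 0; 0.1 0 -3 0 0 0 0; 0.1 0 -5 0 0 0 0; 0.1 0 -6.7 0 0 0 0; 0.1 0 -7.5 0 0 0 0; 0.1 0 -8 0 0 0 0; 0.1 0 -8.3 0 0 0 0; 0.1 0 -8.3 0 0 0 0'
python3 -m handwheel '0 0 -0.1 0 0 0 0; 0 0 -0.2 0 0 0 0; 0 0 -0.3 0 0 0 0; 0 0 -0.3 0 0 0 0'
```

```text
time_s: 5.75
position: [0.5361, -0.0257, 0.0503]
tool_rot: [[-0.96, 0.28, 0.0], [0.28, 0.96, -0.0], [-0.0, -0.0, -1.0]]
ft_force: [0.0, -0.8, -1.5]
grip_width: 0.0454
gripper_force: 61.5
time_s: 6.08
position: [0.5361, -0.026, 0.0475]
tool_rot: [[-0.96, 0.28, 0.0], [0.28, 0.96, -0.0], [-0.0, 0.0, -1.0]]
ft_force: [-0.3, 0.1, -1.0]
grip_width: 0.0454
gripper_force: 61.5
```

```bash
python3 -m handwheel '0 0 -0.1 0 0 0 0; 0 0 -0.15 0 0 0 0; 0 0 -0.15 0 0 0 0'
```

```text
time_s: 6.33
position: [0.5363, -0.0261, 0.0472]
tool_rot: [[-0.96, 0.28, 0.002], [0.28, 0.96, -0.001], [-0.002, -0.0, -1.0]]
ft_force: [-4.1, -0.3, 11.7]
grip_width: 0.0454
gripper_force: 62.8
```

Contact with the floor. Release, rise and go to blue.

```bash
python3 -m handwheel '0 0 0.1 0 0 0 0.8; 0 0 0.1 0 0 0 0.8; 0 0 0.1 0 0 0 0.8; 0 0 0.1 0 0 0 0.8; 0 0 0.1 0 0 0 0.8; 0 0 1 0 0 0 0.8; 0 0 3 0 0 0 0.8; 0 0 5.5 0 0 0 0.8'
python3 -m handwheel '0 0 2 0 0 0 1; 0 0 3.1 0 0 0 1; 0.5 -2.5 3.1 0 0 0 1; 1 -5 3.1 0 0 0 1; 1.5 -8 3.1 0 0 0 1; 2 -11 3.1 0 0 0 1; 2.5 -14 3.1 0 0 0 1; 3 -17 3.1 0 0 0 1'
python3 -m handwheel '0.8 -3 0 0 0 0 1; 1.2 -4.5 0 0 0 0 1; 1.2 -5 0 0 0 0 1; 1.2 -5 0 0 0 0 1; 1.2 -5 0 0 0 0 1'
python3 - <<'E'
from h import *
d=get_image("wrist"); cv2.imwrite("pics/w3.png",d["color"][:,:,::-1])
print(status.observe()["position"])
for ce,st in blobs(d,"blue",300): print(ce,st[4],ray(d,*ce,.06))
for ce,st in blobs(d,"yellow",100): print(ce,st[4],ray(d,*ce,.072))
E
```

```text
time_s: 7.0
position: [0.5353, -0.0259, 0.1009]
tool_rot: [[-0.96, 0.28, -0.003], [0.28, 0.96, 0.001], [0.003, -0.0, -1.0]]
ft_force: [0.1, 0.2, -0.0]
grip_width: 0.068
gripper_force: 0.0
time_s: 7.67
position: [0.566, -0.1975, 0.1325]
tool_rot: [[-0.96, 0.28, 0.0], [0.28, 0.96, -0.0], [-0.0, -0.0, -1.0]]
ft_force: [0.1, 0.5, -0.5]
grip_width: 0.085
gripper_force: 0.0
time_s: 8.08
position: [0.5777, -0.2451, 0.132]
tool_rot: [[-0.96, 0.28, -0.0], [0.28, 0.96, 0.001], [0.001, 0.0, -1.0]]
ft_force: [0.3, 0.6, -0.8]
grip_width: 0.0854
gripper_force: 0.0
[ 0.57776905 -0.24471856  0.13209313]
[318.15421979 210.97024894] 1647 [ 0.57791769 -0.24504354  0.06      ]
```

View pics/w3.png

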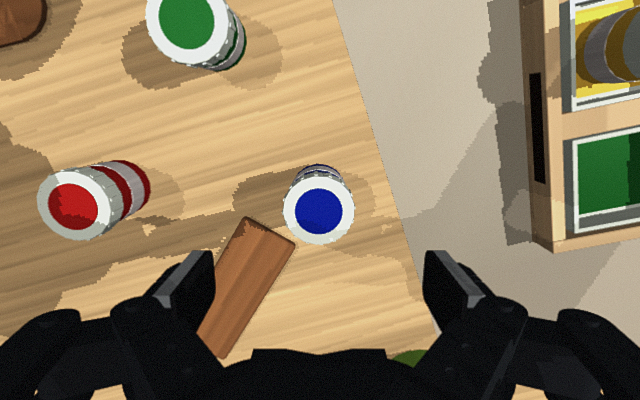

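Blue dab at (318,211), centred to under 1 mm. The flat wooden paddle (corner about (250,220)) lies below fingertip height. Grip.

```bash
python3 -m handwheel '0 0 -2 0 0 0 1; 0 0 -4.5 0 0 0 1; 0 0 -7 0 0 0 1; 0 0 -9 0 0 0 1; 0 0 -9.7 0 0 0 1; 0 0 -9.7 0 0 0 1; 0 0 -9.7 0 0 0 0; 0 0 -9.7 0 0 0 0'
python3 -m handwheel '0 0 0 0 0 0 0;0 0 0 0 0 0 0;0 0 0 0 0 0 0;0 0 0 0 0 0 0;0 0 0 0 0 0 0;0 0 0 0 0 0 0;0 0 0 0 0 0 0;0 0 0 0 0 0 0'
```

```text
time_s: 8.8
position: [0.5787, -0.246, 0.0365]
tool_rot: [[-0.96, 0.28, 0.002], [0.28, 0.96, -0.001], [-0.002, -0.001, -1.0]]
ft_force: [-0.2, 1.4, -0.3]
grip_width: 0.0641
gripper_force: 0.0
time_s: 9.47
position: [0.5786, -0.2463, 0.0366]
tool_rot: [[-0.96, 0.28, 0.002], [0.28, 0.96, -0.001], [-0.003, -0.001, -1.0]]
ft_force: [-0.7, 0.5, 5.2]
grip_width: 0.0453
gripper_force: 60.8
```

```bash
python3 -m handwheel '0 0 0.5 0 0 0 0; 0 0 1.5 0 0 0 0; 0 0 3.5 0 0 0 0; 0 0 6 0 0 0 0; 0 0 8.5 0 0 0 0; 0 0 10.5 0 0 0 0; 0 0 11 0 0 0 0; 0 0 11 0 0 0 0'
python3 -m handwheel '0 1 0 0 0 0 0; -0.3 3.5 0 0 0 0 0; -0.7 6.5 0 0 0 0 0; -1.1 9.5 0 0 0 0 0; -1.5 12.5 0 0 0 0 0; -1.9 15.5 0 0 0 0 0; -2.3 18.5 0 0 0 0 0; -2.7 21.5 0 0 0 0 0'
python3 -m handwheel '-0.3 3 0 0 0 0 0; -0.6 5.5 0 0 0 0 0; -0.9 8 0 0 0 0 0; -1 9.3 0 0 0 0 0; -1 9.6 0 0 0 0 0; -1 9.6 0 0 0 0 0; -1 9.6 0 0 0 0 0'
```

```text
time_s: 10.13
position: [0.5784, -0.2463, 0.1468]
tool_rot: [[-0.96, 0.28, 0.003], [0.28, 0.96, -0.002], [-0.003, -0.001, -1.0]]
ft_force: [-1.1, 1.3, -0.7]
grip_width: 0.0452
gripper_force: 61.5
time_s: 10.8
position: [0.5496, -0.0288, 0.1432]
tool_rot: [[-0.96, 0.28, -0.003], [0.28, 0.96, 0.001], [0.003, 0.0, -1.0]]
ft_force: [1.4, 0.3, -1.1]
grip_width: 0.0453
gripper_force: 61.5
time_s: 11.38
position: [0.5411, 0.0642, 0.1444]
tool_rot: [[-0.96, 0.28, -0.001], [0.28, 0.96, -0.0], [0.001, -0.0, -1.0]]
ft_force: [-0.3, 0.0, -1.1]
grip_width: 0.0452
gripper_force: 61.5
```

```bash
python3 -m handwheel '0 0 -1 0 0 0 0; 0 0 -3 0 0 0 0; 0 0 -5.5 0 0 0 0; 0 0 -7.5 0 0 0 0; 0 0 -8.6 0 0 0 0; 0 0 -9.1 0 0 0 0; 0 0 -9.4 0 0 0 0; 0 0 -9.4 0 0 0 0'
python3 -m handwheel '0 0 -0.1 0 0 0 0; 0 0 -0.2 0 0 0 0; 0 0 -0.25 0 0 0 0; 0 0 -0.25 0 0 0 0'
```

```text
time_s: 12.05
position: [0.541, 0.0644, 0.0504]
tool_rot: [[-0.96, 0.281, -0.0], [0.281, 0.96, -0.0], [0.0, -0.0, -1.0]]
ft_force: [0.4, -0.2, -0.9]
grip_width: 0.0451
gripper_force: 61.5
time_s: 12.38
position: [0.5412, 0.065, 0.0487]
tool_rot: [[-0.96, 0.28, 0.001], [0.28, 0.96, -0.0], [-0.001, 0.0, -1.0]]
ft_force: [1.0, -0.6, -1.3]
grip_width: 0.0452
gripper_force: 61.5
```

```bash
python3 -m handwheel '0 0 -0.1 0 0 0 0; 0 0 -0.15 0 0 0 0; 0 0 -0.15 0 0 0 0'
```

```text
time_s: 12.63
position: [0.5415, 0.065, 0.0485]
tool_rot: [[-0.96, 0.28, 0.002], [0.28, 0.96, -0.001], [-0.002, 0.0, -1.0]]
ft_force: [-4.1, 0.4, 13.7]
grip_width: 0.0452
gripper_force: 63.1
```

Contact. Release and go to green.

```bash
python3 -m handwheel '0 0 0.1 0 0 0 0.8; 0 0 0.1 0 0 0 0.8; 0 0 0.1 0 0 0 0.8; 0 0 0.1 0 0 0 0.8; 0 0 0.1 0 0 0 0.8; 0 0 1 0 0 0 0.8; 0 0 3 0 0 0 0.8; 0 0 5.5 0 0 0 0.8'
python3 -m handwheel '0 0 2 0 0 0 1; 0 0 3 0 0 0 1; -0.7 -2.5 3 0 0 0 1; -1.4 -5 3 0 0 0 1; -2.1 -8 3 0 0 0 1; -2.9 -11 3 0 0 0 1; -3.7 -14 3 0 0 0 1; -4.5 -17 3 0 0 0 1'
python3 -m handwheel '-0.8 -3 0 0 0 0 1; -1.6 -6 0 0 0 0 1; -2.4 -9 0 0 0 0 1; -3.2 -12 0 0 0 0 1; -4 -15 0 0 0 0 1; -4.6 -17.2 0 0 0 0 1; -4.6 -18 0 0 0 0 1; -4.6 -18 0 0 0 0 1'
python3 -m handwheel '0 0 0 0 0 0 1;0 0 0 0 0 0 1'
python3 - <<'E'
from h import *
d=get_image("wrist"); t=get_image("top");cv2.imwrite("pics/t4.png",cv2.resize(np.hstack([d["color"][:,:,::-1][:,:],t["color"][:,:,::-1]]),(800,250),interpolation=3))
print(status.observe()["position"])
for ce,st in blobs(d,"green",300): print(ce,st[4],ray(d,*ce,.06))
for c in("blue","yellow"):
  for ce,st in blobs(t,c): print(c,ce,st[4],ray(t,*ce,.072))
E
```

```text
time_s: 13.3
position: [0.5403, 0.065, 0.1019]
tool_rot: [[-0.96, 0.28, -0.003], [0.28, 0.96, 0.0], [0.003, -0.001, -1.0]]
ft_force: [-0.3, 0.1, 0.5]
grip_width: 0.0683
gripper_force: 0.0
time_s: 13.97
position: [0.4953, -0.1062, 0.1318]
tool_rot: [[-0.96, 0.28, -0.0], [0.28, 0.96, 0.0], [0.0, 0.0, -1.0]]
ft_force: [0.4, -0.2, 0.2]
grip_width: 0.085
gripper_force: 0.0
time_s: 14.63
position: [0.4497, -0.2864, 0.1316]
tool_rot: [[-0.959, 0.282, -0.0], [0.282, 0.959, 0.0], [0.0, 0.0, -1.0]]
ft_force: [-0.5, 0.1, 0.1]
grip_width: 0.0854
gripper_force: 0.0
time_s: 14.8
position: [0.4502, -0.2837, 0.1317]
tool_rot: [[-0.96, 0.279, -0.0], [0.279, 0.96, 0.001], [0.001, 0.001, -1.0]]
ft_force: [-0.5, -0.6, 0.6]
grip_width: 0.0852
gripper_force: 0.0
[ 0.45031727 -0.28373346  0.1318564 ]
[316.25484072 209.68019988] 1601 [ 0.4491941  -0.28452184  0.06      ]
blue [540.67272727  11.05454545] 55 [ 1.00794087 -0.5831538   0.072     ]
blue [218.24025974  62.02597403] 154 [0.85933466 0.3001981  0.072     ]
blue [221.46017699 167.96460177] 113 [0.56386618 0.28153123 0.072     ]
blue [302.16666667 176.90277778] 72 [0.54149016 0.06523061 0.072     ]
blue [305.67816092 185.43678161] 87 [0.51850073 0.05553615 0.072     ]
yellow [336.55294118 179.36470588] 85 [ 0.53559122 -0.02656819  0.072     ]
yellow [334.60747664 189.42056075] 107 [ 0.50842337 -0.02156065  0.072     ]
```

View pics/t4.png

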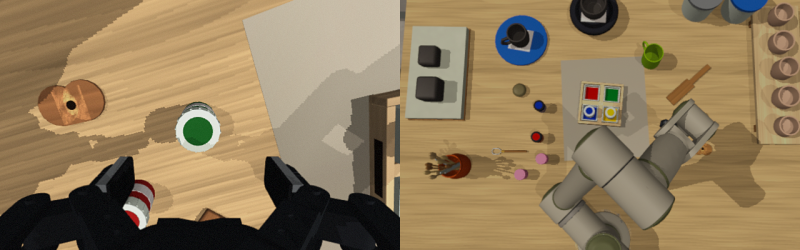

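Blue and yellow stand centred in their cups, at (589,113) and (610,112) in the top half of the picture. The green dab is centred at (198,131) in the left half. Grip green.

```bash
python3 -m handwheel '-0.1 -0.1 -2 0 0 0 1; -0.1 -0.1 -4.5 0 0 0 1; -0.1 -0.1 -7 0 0 0 1; -0.1 -0.1 -9 0 0 0 1; -0.1 -0.1 -9.6 0 0 0 1; -0.1 -0.1 -9.6 0 0 0 1; -0.1 -0.1 -9.6 0 0 0 0; -0.1 -0.1 -9.6 0 0 0 0'
python3 -m handwheel '0 0 0 0 0 0 0;0 0 0 0 0 0 0;0 0 0 0 0 0 0;0 0 0 0 0 0 0;0 0 0 0 0 0 0;0 0 0 0 0 0 0;0 0 0 0 0 0 0;0 0 0 0 0 0 0'
python3 -m handwheel '0 0 0.5 0 0 0 0; 0 0 1.5 0 0 0 0; 0 0 3.5 0 0 0 0; 0 0 6 0 0 0 0; 0 0 8.5 0 0 0 0; 0 0 10.5 0 0 0 0; 0 0 11 0 0 0 0; 0 0 11 0 0 0 0'
```

```text
time_s: 15.57
position: [0.4497, -0.2863, 0.0371]
tool_rot: [[-0.96, 0.28, 0.002], [0.28, 0.96, -0.002], [-0.002, -0.001, -1.0]]
ft_force: [-0.1, -0.8, -1.0]
grip_width: 0.0636
gripper_force: 0.0
time_s: 16.23
position: [0.4496, -0.2864, 0.0373]
tool_rot: [[-0.96, 0.28, 0.002], [0.28, 0.96, -0.002], [-0.002, -0.001, -1.0]]
ft_force: [-0.5, 1.7, 7.1]
grip_width: 0.0451
gripper_force: 60.5
time_s: 16.9
position: [0.4493, -0.2864, 0.1475]
tool_rot: [[-0.96, 0.28, 0.002], [0.28, 0.96, -0.002], [-0.003, -0.002, -1.0]]
ft_force: [0.2, 0.4, -2.0]
grip_width: 0.0449
gripper_force: 61.5
```

```bash
python3 -m handwheel '0.6 0.8 0 0 0 0 0; 2 2.9 0 0 0 0 0; 3.7 5.3 0 0 0 0 0; 5.4 7.8 0 0 0 0 0; 7.1 10.3 0 0 0 0 0; 8.8 12.7 0 0 0 0 0; 10.5 15.1 0 0 0 0 0; 12.2 17.5 0 0 0 0 0'
python3 -m handwheel '1.7 2.5 0 0 0 0 0; 3.4 4.9 0 0 0 0 0; 4.7 6.7 0 0 0 0 0; 5.4 7.8 0 0 0 0 0; 5.4 7.8 0 0 0 0 0; 5.4 7.8 0 0 0 0 0; 5.4 7.8 0 0 0 0 0'
python3 -m handwheel '0 0 -1 0 0 0 0; 0 0 -3 0 0 0 0; 0 0 -5.5 0 0 0 0; 0 0 -7.3 0 0 0 0; 0 0 -8 0 0 0 0; 0 0 -8 0 0 0 0; 0 0 -8 0 0 0 0'
```

```text
time_s: 17.57
position: [0.5712, -0.1087, 0.144]
tool_rot: [[-0.96, 0.28, -0.003], [0.28, 0.96, 0.001], [0.003, 0.0, -1.0]]
ft_force: [0.5, -0.1, -0.5]
grip_width: 0.0448
gripper_force: 61.5
time_s: 18.15
position: [0.6243, -0.0336, 0.1452]
tool_rot: [[-0.96, 0.281, -0.002], [0.281, 0.96, 0.0], [0.001, -0.0, -1.0]]
ft_force: [-0.7, -0.2, -0.5]
grip_width: 0.0451
gripper_force: 61.6
time_s: 18.73
position: [0.6251, -0.0336, 0.0662]
tool_rot: [[-0.96, 0.281, 0.0], [0.281, 0.96, -0.0], [-0.0, -0.0, -1.0]]
ft_force: [0.2, 0.3, -1.5]
grip_width: 0.0452
gripper_force: 61.5
```

```bash
python3 -m handwheel '0 0 -0.5 0 0 0 0; 0 0 -1 0 0 0 0; 0 0 -1.4 0 0 0 0; 0 0 -1.6 0 0 0 0; 0 0 -1.7 0 0 0 0; 0 0 -1.75 0 0 0 0; 0 0 -1.8 0 0 0 0; 0 0 -1.8 0 0 0 0'
```

```text
time_s: 19.4
position: [0.6253, -0.0331, 0.0494]
tool_rot: [[-0.96, 0.28, 0.002], [0.28, 0.96, -0.001], [-0.002, -0.0, -1.0]]
ft_force: [-4.0, 0.9, 8.6]
grip_width: 0.045
gripper_force: 62.8
```

Contact. Release and go to red.

```bash
python3 -m handwheel '0 0 0.1 0 0 0 0.8; 0 0 0.1 0 0 0 0.8; 0 0 0.1 0 0 0 0.8; 0 0 0.1 0 0 0 0.8; 0 0 0.1 0 0 0 0.8; 0 0 1 0 0 0 0.8; 0 0 3 0 0 0 0.8; 0 0 5.5 0 0 0 0.8'
python3 -m handwheel '0 0 2 0 0 0 1; 0 0 3 0 0 0 1; -0.6 -2.5 3 0 0 0 1; -1.2 -5 3 0 0 0 1; -1.9 -8 3 0 0 0 1; -2.7 -11 3 0 0 0 1; -3.5 -14 3 0 0 0 1; -4.3 -17 3 0 0 0 1'
python3 -m handwheel '-0.8 -3 0 0 0 0 1; -1.6 -6 0 0 0 0 1; -2.4 -9 0 0 0 0 1; -3.2 -12 0 0 0 0 1; -4 -15 0 0 0 0 1; -4.7 -17.7 0 0 0 0 1; -5 -19.2 0 0 0 0 1; -5 -19.3 0 0 0 0 1'
python3 -m handwheel '0 0 0 0 0 0 1;0 0 0 0 0 0 1;0 0 0 0 0 0 1'
python3 - <<'E'
from h import *
d=get_image("wrist"); cv2.imwrite("pics/w5.png",d["color"][:,:,::-1])
print(status.observe()["position"])
for ce,st in blobs(d,"red",300): print(ce,st[4],ray(d,*ce,.06))
E
```

```text
time_s: 20.07
position: [0.6243, -0.0329, 0.1026]
tool_rot: [[-0.96, 0.28, -0.003], [0.28, 0.96, 0.001], [0.003, -0.0, -1.0]]
ft_force: [0.5, 0.6, -0.0]
grip_width: 0.0685
gripper_force: 0.0
time_s: 20.73
position: [0.5813, -0.2043, 0.1327]
tool_rot: [[-0.96, 0.28, -0.0], [0.28, 0.96, 0.0], [0.0, 0.0, -1.0]]
ft_force: [0.2, -0.8, 0.0]
grip_width: 0.0855
gripper_force: 0.0
time_s: 21.4
position: [0.531, -0.3987, 0.1323]
tool_rot: [[-0.959, 0.283, -0.0], [0.283, 0.959, -0.0], [0.0, -0.0, -1.0]]
ft_force: [-0.3, 0.6, -0.1]
grip_width: 0.0853
gripper_force: 0.0
time_s: 21.65
position: [0.5326, -0.3945, 0.1329]
tool_rot: [[-0.96, 0.278, -0.0], [0.278, 0.96, 0.0], [0.0, 0.0, -1.0]]
ft_force: [0.2, -0.5, -0.6]
grip_width: 0.0853
gripper_force: 0.0
[ 0.53256554 -0.39459984  0.13297914]
[316.20992136 208.08045977] 1653 [ 0.53087078 -0.39516223  0.06      ]
```

View pics/w5.png

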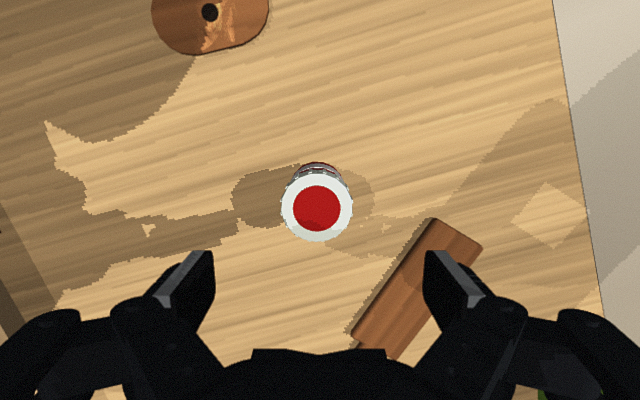

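White lid with red dab at (316,208), centred. The paddle (corner about (437,220)) is flat and off to the side. Grip.

```bash
python3 -m handwheel '-0.1 0 -2 0 0 0 1; -0.1 0 -4.5 0 0 0 1; -0.1 0 -7 0 0 0 1; -0.1 0 -9 0 0 0 1; -0.1 0 -9.7 0 0 0 1; -0.1 0 -9.7 0 0 0 1; -0.1 0 -9.7 0 0 0 0; -0.1 0 -9.7 0 0 0 0'
python3 -m handwheel '0 0 0 0 0 0 0;0 0 0 0 0 0 0;0 0 0 0 0 0 0;0 0 0 0 0 0 0;0 0 0 0 0 0 0;0 0 0 0 0 0 0;0 0 0 0 0 0 0;0 0 0 0 0 0 0'
python3 -m handwheel '0 0 0.5 0 0 0 0; 0 0 1.5 0 0 0 0; 0 0 3.5 0 0 0 0; 0 0 6 0 0 0 0; 0 0 8.5 0 0 0 0; 0 0 10.5 0 0 0 0; 0 0 11 0 0 0 0; 0 0 11 0 0 0 0'
```

```text
time_s: 22.37
position: [0.5318, -0.3963, 0.0375]
tool_rot: [[-0.96, 0.28, 0.002], [0.28, 0.96, -0.002], [-0.002, -0.001, -1.0]]
ft_force: [0.0, -0.2, -0.3]
grip_width: 0.064
gripper_force: 0.0
time_s: 23.03
position: [0.5316, -0.3965, 0.0377]
tool_rot: [[-0.96, 0.28, 0.002], [0.28, 0.96, -0.002], [-0.003, -0.001, -1.0]]
ft_force: [-0.2, 1.5, 4.7]
grip_width: 0.0453
gripper_force: 60.9
time_s: 23.7
position: [0.5314, -0.3964, 0.1479]
tool_rot: [[-0.96, 0.28, 0.003], [0.28, 0.96, -0.003], [-0.003, -0.002, -1.0]]
ft_force: [0.5, 0.1, -1.1]
grip_width: 0.0451
gripper_force: 61.4
```

```bash
python3 -m handwheel '0.2 1 0 0 0 0 0; 0.7 3.5 0 0 0 0 0; 1.4 6.5 0 0 0 0 0; 2.1 9.5 0 0 0 0 0; 2.8 12.5 0 0 0 0 0; 3.5 15.5 0 0 0 0 0; 4.1 18.5 0 0 0 0 0; 4.8 21.5 0 0 0 0 0'
python3 -m handwheel '0.7 3 0 0 0 0 0; 1.3 6 0 0 0 0 0; 2 9 0 0 0 0 0; 2.7 12 0 0 0 0 0; 3.3 15 0 0 0 0 0; 4 18 0 0 0 0 0; 4.6 21 0 0 0 0 0; 5 22.8 0 0 0 0 0'
python3 -m handwheel '0.2 1 0 0 0 0 0; 0.2 1 0 0 0 0 0; 0.2 1 0 0 0 0 0; 0.2 1 0 0 0 0 0'
```

```text
time_s: 24.37
position: [0.5783, -0.1784, 0.144]
tool_rot: [[-0.96, 0.28, -0.003], [0.28, 0.96, 0.002], [0.003, 0.001, -1.0]]
ft_force: [0.0, 0.7, -0.5]
grip_width: 0.045
gripper_force: 61.4
time_s: 25.03
position: [0.628, 0.0508, 0.1439]
tool_rot: [[-0.961, 0.278, -0.003], [0.278, 0.961, 0.001], [0.004, 0.0, -1.0]]
ft_force: [0.4, -0.6, -1.6]
grip_width: 0.0448
gripper_force: 61.5
time_s: 25.37
position: [0.6306, 0.0559, 0.1453]
tool_rot: [[-0.96, 0.281, -0.001], [0.281, 0.96, -0.0], [0.001, -0.001, -1.0]]
ft_force: [0.4, -0.5, 0.2]
grip_width: 0.0451
gripper_force: 61.5
```

```bash
python3 -m handwheel '0.1 0.1 -1 0 0 0 0; 0.1 0.1 -3 0 0 0 0; 0.1 0.1 -5.5 0 0 0 0; 0.1 0.1 -7.3 0 0 0 0; 0.1 0.1 -8 0 0 0 0; 0.1 0.1 -8 0 0 0 0; 0.1 0.1 -8 0 0 0 0'
python3 -m handwheel '0 0 -0.5 0 0 0 0; 0 0 -1 0 0 0 0; 0 0 -1.3 0 0 0 0; 0 0 -1.5 0 0 0 0; 0 0 -1.6 0 0 0 0; 0 0 -1.7 0 0 0 0; 0 0 -1.75 0 0 0 0; 0 0 -1.75 0 0 0 0'
```

```text
time_s: 25.95
position: [0.6323, 0.0574, 0.0662]
tool_rot: [[-0.96, 0.281, 0.0], [0.281, 0.96, -0.0], [-0.0, 0.0, -1.0]]
ft_force: [-0.1, -0.1, -0.3]
grip_width: 0.0457
gripper_force: 61.4
time_s: 26.62
position: [0.6322, 0.058, 0.0497]
tool_rot: [[-0.96, 0.28, 0.001], [0.28, 0.96, -0.0], [-0.001, -0.0, -1.0]]
ft_force: [-2.5, -0.8, 7.7]
grip_width: 0.0448
gripper_force: 62.5
```

Contact. Release, rise, back off and check.

```bash
python3 -m handwheel '0 0 0.1 0 0 0 0.8; 0 0 0.1 0 0 0 0.8; 0 0 0.1 0 0 0 0.8; 0 0 0.1 0 0 0 0.8; 0 0 0.1 0 0 0 0.8; 0 0 1 0 0 0 0.8; 0 0 3 0 0 0 0.8; 0 0 5.5 0 0 0 0.8'
python3 -m handwheel '0 0 2 0 0 0 0.8; 0 0 4.5 0 0 0 0.8; 0 0 7.5 0 0 0 0.8; 0 -2 9.5 0 0 0 0.8; 0 -5 10 0 0 0 0.8; 0 -8 10 0 0 0 0.8; 0 -11 10 0 0 0 0.8; 0 -14 10 0 0 0 0.8'
python3 -m handwheel '-2 -3 0 0 0 0 0.8; -4 -6 0 0 0 0 0.8; -6 -9 0 0 0 0 0.8; -8 -11 0 0 0 0 0.8; -8 -12 0 0 0 0 0.8; -8 -12 0 0 0 0 0.8; -8 -12 0 0 0 0 0.8'
python3 - <<'E'
from h import *
t=get_image("top");s=get_image("scene")["color"]
cv2.imwrite("pics/end.png",cv2.resize(np.hstack([t["color"][110:260,170:370],s[180:330,200:400]]),(800,300),interpolation=3)[:,:,::-1])
for c in R:
  for ce,st in blobs(t,c):
    if 150<ce[0]<520 and 120<ce[1]<290: print(c,ce.round(1),st[4],ray(t,*ce,.072).round(4),ray(t,*ce,.06).round(4))
E
```

```text
time_s: 27.28
position: [0.6312, 0.058, 0.1031]
tool_rot: [[-0.96, 0.28, -0.003], [0.28, 0.96, 0.0], [0.003, -0.001, -1.0]]
ft_force: [0.7, -0.1, 1.0]
grip_width: 0.0686
gripper_force: 0.0
time_s: 27.95
position: [0.6318, -0.0833, 0.2043]
tool_rot: [[-0.96, 0.28, 0.001], [0.28, 0.96, -0.0], [-0.001, -0.0, -1.0]]
ft_force: [0.9, 0.1, 0.1]
grip_width: 0.0684
gripper_force: 0.0
time_s: 28.53
position: [0.5524, -0.2019, 0.2038]
tool_rot: [[-0.96, 0.281, 0.001], [0.281, 0.96, -0.0], [-0.001, 0.0, -1.0]]
ft_force: [-0.7, -0.1, -0.0]
grip_width: 0.0684
gripper_force: 0.0
red [305.4 143.7] 74 [0.6323 0.0579 0.072 ] [0.6353 0.0584 0.06  ]
red [308.1 153.7] 100 [0.6049 0.0502 0.072 ] [0.6077 0.0507 0.06  ]
red [217.2 218.4] 123 [0.4282 0.288  0.072 ] [0.4293 0.2907 0.06  ]
yellow [333.9 188. ] 118 [ 0.5122 -0.0195  0.072 ] [ 0.5141 -0.0197  0.06  ]
yellow [336.6 179.2] 87 [ 0.5359 -0.0266  0.072 ] [ 0.5381 -0.0268  0.06  ]
green [339.  146.2] 65 [ 0.6261 -0.0326  0.072 ] [ 0.6291 -0.0329  0.06  ]
green [337.  159.2] 32 [ 0.5903 -0.0274  0.072 ] [ 0.5929 -0.0277  0.06  ]
blue [221.5 167.9] 113 [0.5641 0.2813 0.072 ] [0.5665 0.284  0.06  ]
blue [302.1 176.9] 71 [0.5415 0.0654 0.072 ] [0.5437 0.066  0.06  ]
blue [305.4 185.5] 86 [0.5184 0.0563 0.072 ] [0.5203 0.0569 0.06  ]
```

View pics/end.png

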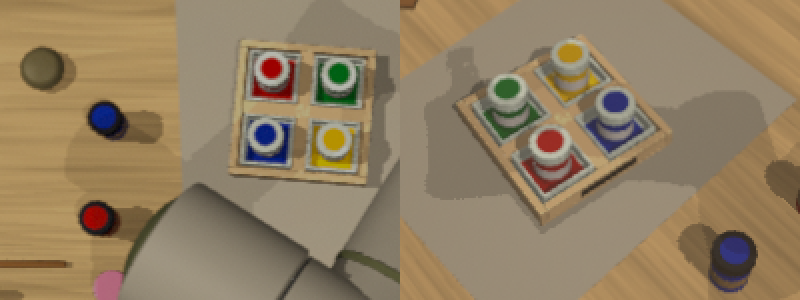

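All four jars stand upright, within about 2 mm of their cup centres: red (271,70), green (338,75), blue (265,135) and yellow (334,141). The glazes at (105,118) and (97,218) haven't moved. Handing in.

```bash
python3 -c "
from rig import env
print(env.close_job())"
```

```text
the job is handed in; nothing more can be done
None
```

The job is handed in at about 29 s: all four white-lidded jars stand upright in their matching cups, within about 2 mm of centre by the last camera check, and both black-lidded glazes are where they started; the hand-in returned no verdict.

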